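Load the jar case and hold its hood at the balance point

ROBOT

A 6-joint arm with a two-finger parallel gripper is mounted at the origin on a cart in front of the work surface, level with it; the furniture and walls round the work are solid. World frame = base frame: x ahead of the robot, y to its left, z up, the work surface at z = 0. Lengths are in m, angles in rad, forces in N, time in s.
With the tool pointing down it reaches from about 0.25 to 0.85 m from the base axis. Payload 12.5 kg.
Tool frame: the origin (TCP) lies on the centre line of the jaws, within the pads' length; the fingertips stand 25 mm ahead of it and the grasp point (between the pads) lies 6 mm ahead of it; z points along the fingers, y is the line along which they close (so a half turn about z gives the same grasp; the last joint's range is limited). The gripper opens to 93 mm and grips with 3 to 60 N. Pads are 15 mm wide; open, the fingers measure 128 mm over their backs; the gripper's body (75 mm by 188 mm) begins 65 mm behind the grasp point.
Start: joints at [-1.361, 0.351, 1.652, -0, 1.139, -0.085], TCP at [0.16, -0.526, 0.244] pointing down, gripper open.
Joint ranges: [-2.75, 2.75], [-0.79, 2.1], [0.01, 2.65], [-1.57, 4.71], [0.07, 3.14], [-2.87, 2.87]. Speed limits (rad/s): [2.22, 2.22, 2.79, 3.14, 3.14, 3.14].

INTERFACE

Orientations are given as a rotation vector (axis times angle).
In Python, from workcell import * gives the robot as it stands. Calls block until the motion is done:
- movep(position, orientation): joint-space move of the TCP to a pose.
- move_straight(position, max_speed=0.15, rotation=None): straight line of the TCP; rotation=None keeps the orientation; max_speed is the mean speed in m/s.
- goto_joints(angles): joint-space move.
- let_go() and grab(): open the fingers fully, or close them until they stop; the grip force is fixed at half the most.
- wait(seconds).
- inverse_kinematics(position, orientation): joint angles nearest the present ones, or None.
- get_obs(): the state.
- read_camera(name): name is "scene" or "top"; returns a dict with "img" (480x640x3 uint8, red, green, blue), "fx", "fy", "cx", "cy" (pixels), "k1" (the pictures are not rectified: a ray, as slopes to the right and down, at radius r is drawn at 1 + k1 r^2 times it, then the intrinsics apply), "position" and "attitude" of the camera in the world. Camera axes: x right, y up, looking along -z (the intrinsics and any distortion apply to the point x, -y, -z); pixel columns grow to the right and rows downward; lengths in m; the calibration is good to about 2 mm. A picture is of the moment at which its call begins. There is no depth.
A pose or a line that the arm cannot do raises MotionError and nothing moves.
- sign_off(): hands the job in; it is judged then, once.
The state is a dict: "t": time; "joint_positions": joint angles; "qd": joint speeds; "joint_efforts": joint torques, N m; "eef_pos": TCP position; "tcp_rot": TCP orientation; "contact_force": force on the tool from outside, world axes, zero at the start; "ft_torque": the same for the moment, N m; "grip_width": opening from 0.0 (shut) to 1.0 (fully open); "grip_force": force on a finger pad.
Only numpy, scipy, OpenCV 4.12 (cv2) and the standard library are available. Lean on these libraries where they do the work, as an engineer would, in place of code of your own. Each camera call takes 0.05 s, during which the arm holds its last target. There are 200 camera calls.

TASK

Sort the two screw-cap jars into the open storage case: the wide jar upright in the wide pocket, the narrow jar upright in the narrow pocket, each set down gently on the pocket floor and not dropped. Then grip the hood by its handle bar and swing it forward from its rest to its over-centre balance point, where it would fall neither way (leaning about ten degrees from upright towards the jars), and finish still gripping the bar there, quite still, so that the stay can be pinned. Do not let the hood fall over the jars, and leave the other things on the bench where they are.

Things in the scene. Friction and masses are not known exactly. Their poses are not given: they have to be found in the camera images.
- wide_jar: loose low screw-cap jar, white body with a wider cap, 54 mm across and 39 mm high; origin at the centre of its underside, z up
- narrow_jar: loose small screw-cap jar, 38 mm across and 37 mm high; origin at the centre of its underside, z up
- case: fixed grey storage case: a tray block 124 mm (its x) by 170 mm (its y), 26 mm high, with two square pockets open at the top, and an aluminium hood hinged along its rear (+x) edge; origin at the centre of its underside, y points across from the narrow pocket to the wide pocket, z up. It stands on a mat 3 mm thick, turned by up to 0.25 rad
- wide_pocket (a point): centre of the floor of the wide pocket, 64 mm square, 37 mm to the +y side of the case's middle; its floor is 9 mm above the bench and 20 mm below the block's top; axes as the case
- narrow_pocket (a point): centre of the floor of the narrow pocket, 48 mm square, 40 mm to the -y side of the case's middle; its floor is 9 mm above the bench and 20 mm below the block's top; axes as the case
- hinge (a point): middle of the hood's hinge line, 68 mm behind (+x) the case's middle and 36 mm above the bench; the line runs along the case's y; axes as the case. The hood is an aluminium shell 130 by 170 mm, 30 mm deep
- bar (a point): middle of the hood's handle bar: round, 14 mm thick, 90 mm long, parallel to the hinge, on two stems 76 mm apart, 165 mm from the hinge line and 35 mm beyond the hood's free edge. Axes turn with the hood: y along the bar, x from bar to hinge. With the hood raised the bar is its topmost part and can be pinched from above across its thickness
- hood (a joint): hood angle a, rad: 0 shut over the tray, growing as it opens up and back; it rests at its rear stop, 2.0, leaning back. Free hinge, almost no friction. The hood (300 g) balances, weight right above the hinge, at 1.38: below, it falls forward and shut; above, back to the stop. The bar lies 0.165 cos a - 0.008 sin a before (case -x) and 0.165 sin a + 0.008 cos a above the hinge
There are look-alikes about, which are no part of the job. Of the things that look like the wide_jar, take the one that is nearest to the robot's base at the start.

How it is judged:
On the way, in this order (a step that is already met when the one before it is completed fails the run):
1. both jars stand released on the floors of their own pockets, with the hood still open behind (horizontal distance between wide_jar and wide_pocket below 0.011 m and z of wide_jar in the frame of wide_pocket below 0.004 m and angle between each of wide_jar, narrow_jar's own z axis and vertical below 0.1 rad and linear speed of each of wide_jar, narrow_jar below 0.05 m/s and contact force between the fingers and wide_jar below 0.1 N and horizontal distance between narrow_jar and narrow_pocket below 0.011 m and z of narrow_jar in the frame of narrow_pocket below 0.004 m and contact force between the fingers and narrow_jar below 0.1 N and value of joint hood above 1.7 rad), for 0.2 s.
2. the hood is gripped by its bar and held still at the balance point (value of joint hood between 1.3 and 1.46 rad and velocity of joint hood between -0.1 and 0.1 rad/s and contact force between the fingers and hood above 2 N and distance between the grasp point and bar below 0.045 m and contact force between each of wide_jar, narrow_jar and hood below 0.2 N), for 0.3 s.
At the end, for the whole second after the job is handed in: Both jars stand upright (within 0.1 rad) and released on the floors of their own pockets (within 4 mm of the floor), and the hood is held at rest within 0.08 rad of its balance angle 1.38 rad, gripped with more than 2 N by its handle bar, with nothing but the gripper on it (all of step 2 and horizontal distance between wide_jar and wide_pocket below 0.011 m and z of wide_jar in the frame of wide_pocket below 0.004 m and angle between each of wide_jar, narrow_jar's own z axis and vertical below 0.1 rad and linear speed of each of wide_jar, narrow_jar below 0.05 m/s and contact force between the fingers and wide_jar below 0.1 N and horizontal distance between narrow_jar and narrow_pocket below 0.011 m and z of narrow_jar in the frame of narrow_pocket below 0.004 m and contact force between the fingers and narrow_jar below 0.1 N); the arm keeps its last pose, push and grip.
It fails at once if the hood fell or was swung down over the jars (below 0.9 rad) (value of joint hood below 0.9 rad).
It fails at once if a jar was dropped into its pocket from a height (faster than 0.7 m/s there) ((linear speed of wide_jar above 0.7 m/s and horizontal distance between wide_jar and wide_pocket below 0.03 m and z of wide_jar in the frame of wide_pocket below 0.06 m) or (linear speed of narrow_jar above 0.7 m/s and horizontal distance between narrow_jar and narrow_pocket below 0.03 m and z of narrow_jar in the frame of narrow_pocket below 0.06 m)).
It fails at once if a bystander was moved by more than 30 mm (distance of any of green_tape, spool, black_phone, tweezers, spudger_1, stick, esd_brush_1 from where it was at the start of the episode above 0.03 m).
It also fails if it takes over 72 s, if anything falls off the work surface, if the arm or the gripper's body presses on something with over 40 N, if the wrist force passes 120 N, or if a joint passes its speed limit or range.

## Working session

There is one attempt and no reset: what is moved stays moved. The work goes in short steps, each a Python script; the robot and the scene stay as the last script left them, time stands still between calls to the robot, and variables do not carry over. Pictures are saved under pics/ and viewed, at most 13 in all, crops included, and the job is handed in when it is done.

```bash
mkdir -p pics
cat > h.py <<'E'
from workcell import *
import numpy as np, cv2
from scipy.spatial.transform import Rotation as R
def rotm(a):
    a=np.array(a,float)
    if a.shape==(3,3): return a
    if a.size==3: return R.from_rotvec(a).as_matrix()
    return R.from_quat(a).as_matrix()
def K(c): return np.array([[c['fx'],0,c['cx']],[0,c['fy'],c['cy']],[0,0,1.]]),np.array([c['k1'],0,0,0,0.])
def pix2w(c,uv,z):
    k,d=K(c); p=cv2.undistortPoints(np.array(uv,float).reshape(-1,1,2),k,d).reshape(-1,2)
    r=np.c_[p[:,0],-p[:,1],-np.ones(len(p))]@rotm(c['attitude']).T
    o=np.array(c['position']); return o+r*((z-o[2])/r[:,2])[:,None]
def w2pix(c,P):
    q=(np.array(P,float).reshape(-1,3)-c['position'])@rotm(c['attitude'])
    q=q*[1,-1,-1]; k,d=K(c); return cv2.projectPoints(q,np.zeros(3),np.zeros(3),k,d)[0].reshape(-1,2)
def save(c,name,box=None,s=1):
    im=c['img'][...,::-1]
    if box: im=im[box[1]:box[3],box[0]:box[2]]
    if s!=1: im=cv2.resize(im,None,fx=s,fy=s,interpolation=cv2.INTER_CUBIC)
    cv2.imwrite('pics/'+name,im)
E
python3 - <<'E'
from h import *
import pickle
for n in('top','scene'):
    c=read_camera(n); save(c,n+'0.png'); pickle.dump(c,open(n+'0.pkl','wb'))
    print(n,{k:v for k,v in c.items() if k!='img'})
o=get_obs(); print(o)
E
```

```text
top {'fx': 598.3621951884732, 'fy': 598.3621951884732, 'cx': 317.2486202374991, 'cy': 246.03700912913905, 'k1': 0.05155109018688636, 'position': array([0.3367952 , 0.03700618, 1.36437379]), 'attitude': array([ 0.15344095, -0.11372605, -1.54721176])}
scene {'fx': 541.7157741244486, 'fy': 541.7157741244486, 'cx': 328.2444139803626, 'cy': 240.63551953689608, 'k1': -0.05904152573154999, 'position': array([0.20620549, 0.76912549, 0.89854002]), 'attitude': array([ 0.24839526, -1.02585779, -2.52080131])}
{'t': 0.1, 'joint_positions': array([-1.36059152e+00,  3.51188713e-01,  1.65233891e+00, -1.31803742e-05,
        1.13909044e+00, -8.46176759e-02]), 'qd': array([ 3.88620340e-04, -5.73617426e-04, -2.14008764e-03,  6.58703647e-05,
       -2.95548132e-04, -4.36728020e-04]), 'joint_efforts': array([ 1.05332027e-03, -4.98029602e+01, -2.85704201e+01,  7.00389873e-02,
        2.39588966e-02, -5.71472094e-05]), 'eef_pos': array([ 0.15976853, -0.52599759,  0.24315982]), 'tcp_rot': array([-3.10650808e+00, -4.61289039e-01,  1.19799617e-04]), 'contact_force': array([-0.69138932, -0.19636231,  0.34381609]), 'ft_torque': array([-0.01285968, -0.03517944,  0.01973644]), 'grip_force': 0.0, 'grip_width': 1.000536146755552}
```

View pics/top0.png

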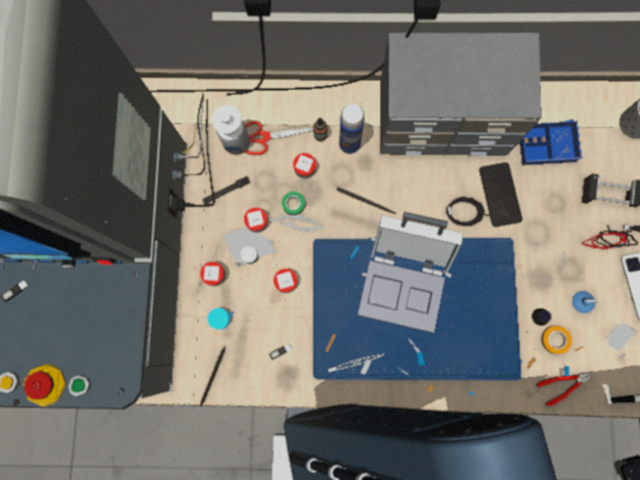

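View pics/scene0.png

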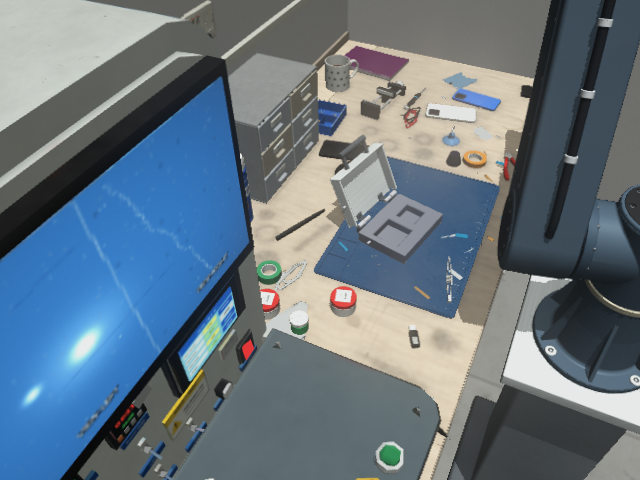

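The top view shows four red-capped jars at about (305,164), (256,219), (213,273) and (286,280). There is a cyan round thing at (219,318), a small white and green jar at (248,254), and the case with its hood open at (405,290). Next I compute positions and distances and view an enlarged crop.

Run:
```python
from h import *
import pickle
t=pickle.load(open('top0.pkl','rb')); s=pickle.load(open('scene0.pkl','rb'))
names=['rA','rB','rC','rD','cyan','white']
for n,p in zip(names,pix2w(t,[(305,164),(256,219),(213,273),(286,280),(219,318),(248,254)],0.038)): print(n,p.round(3),np.hypot(p[0],p[1]).round(3), 'scene',w2pix(s,p).round(0))
a=t['img'][195:345,180:480]; a=cv2.resize(a,None,fx=2.66,fy=2.66,interpolation=cv2.INTER_CUBIC)
b=s['img'][245:345,240:380]; b=cv2.resize(b,None,fx=2,fy=2,interpolation=cv2.INTER_CUBIC)
im=np.zeros((a.shape[0]+200,798,3),np.uint8); im[:a.shape[0],:a.shape[1]]=a[:, :798]; im[a.shape[0]:,:280]=b
c=cv2.resize(s['img'][130:270,320:480],None,fx=1.42,fy=1.42); im[a.shape[0]:,300:300+c.shape[1]]=c[:200]
cv2.imwrite('pics/crop1.png',im[:600,...,::-1])
```

```text
rA [0.756 0.106 0.038] 0.764 scene [[239. 244.]]
rB [0.625 0.214 0.038] 0.66 scene [[265. 298.]]
rC [0.5   0.305 0.038] 0.586 scene [[299. 356.]]
rD [0.487 0.141 0.038] 0.507 scene [[342. 296.]]
cyan [0.4   0.287 0.038] 0.492 scene [[352. 369.]]
white [0.544 0.229 0.038] 0.59 scene [[297. 318.]]Traceback (most recent call last):
  File "<stdin>", line 9, in <module>
ValueError: could not broadcast input array from shape (199,227,3) into shape (200,227,3)
```

Run:
```python
from h import *
import pickle
t=pickle.load(open('top0.pkl','rb')); s=pickle.load(open('scene0.pkl','rb'))
f=lambda c,x0,y0,x1,y1,sz:cv2.resize(c['img'][y0:y1,x0:x1],sz,interpolation=cv2.INTER_CUBIC)
im=np.vstack([np.hstack([f(t,190,205,310,335,(369,400)),f(t,345,205,475,335,(400,400))]),
 np.hstack([f(s,240,255,380,340,(329,200)),f(s,320,130,480,270,(440,200))])])
cv2.imwrite('pics/crop1.png',im[...,::-1])
```

```text
(no output)
```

View pics/crop1.png

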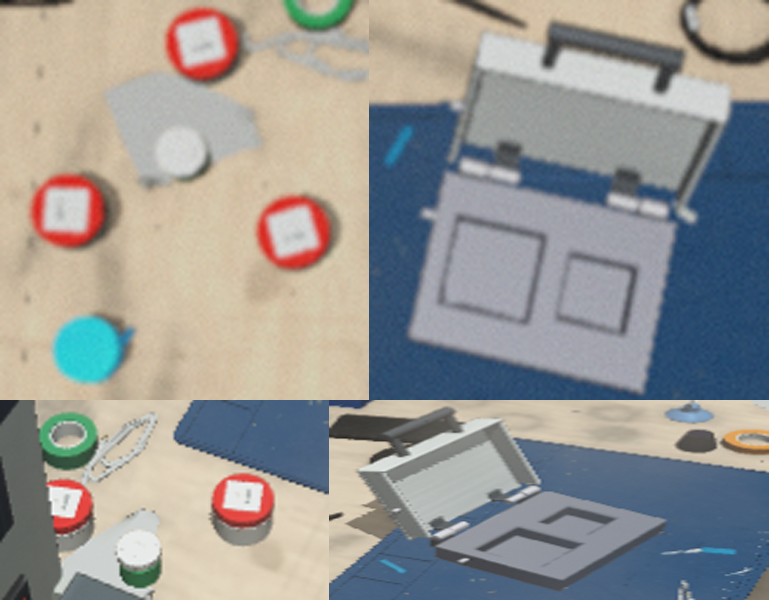

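The bottom strip confirms D, at (286,280) in the top view, is a red-capped wide jar with a pale body. It is also the nearest of the four (0.507 m against 0.586, 0.660 and 0.764). The cyan item at (219,318) is a wire spool. The white-capped green jar at (248,254) is the narrow jar. Next I fit the case pose and the cap centres.

```bash
cat > meas.py <<'E'
from h import *
import pickle
from scipy.optimize import least_squares
t=pickle.load(open('top0.pkl','rb')); s=pickle.load(open('scene0.pkl','rb'))
cr=np.array([(410,337),(643,391),(676,220),(447,172),(457,215),(545,235),(529,322),(439,304),(570,253),(636,268),(625,333),(557,316)],float)
uv=np.c_[(cr[:,0]-369)/400*130+345,cr[:,1]/400*130+205]-0.5
W=.032;N=.024
m=np.array([(-.062,.085),(-.062,-.085),(.062,-.085),(.062,.085),(W,.037+W),(W,.037-W),(-W,.037-W),(-W,.037+W),(N,-.04+N),(N,-.04-N),(-N,-.04-N),(-N,-.04+N)])
w=pix2w(t,uv,.029)[:,:2]
f=lambda p:(m@np.array([[np.cos(p[2]),np.sin(p[2])],[-np.sin(p[2]),np.cos(p[2])]])+p[:2]-w)
r=least_squares(lambda p:f(p).ravel(),[.46,-.1,0],loss='soft_l1',f_scale=.002); p=r.x
print('case',p.round(4),'\nres mm',(f(p)*1000).round(1).tolist())
def c2w(x,y,z): c,s_=np.cos(p[2]),np.sin(p[2]); return np.array([p[0]+c*x-s_*y,p[1]+s_*x+c*y,z])
print('scene corners',w2pix(s,[c2w(*q,.029) for q in m[:4]]).round(0).tolist())
a=2.0;print('bar top/scene',[w2pix(c,c2w(.068-(.165*np.cos(a)-.008*np.sin(a)),0,.036+.165*np.sin(a)+.008*np.cos(a))).round(0).tolist() for c in(t,s)])
hsv=cv2.cvtColor(t['img'],cv2.COLOR_RGB2HSV)
red=(((hsv[...,0]<8)|(hsv[...,0]>172))&(hsv[...,1]>130)).astype(np.uint8)
wh=((hsv[...,2]>175)&(hsv[...,1]<25)).astype(np.uint8)
for n,mk,(x,y),z in(('wide',red,(286,280),.039),('narrow',wh,(248,254),.037)):
    k=np.zeros_like(mk); k[y-18:y+18,x-18:x+18]=mk[y-18:y+18,x-18:x+18]
    c=max(cv2.findContours(k,cv2.RETR_EXTERNAL,cv2.CHAIN_APPROX_NONE)[0],key=cv2.contourArea)
    (u,v),rad=cv2.minEnclosingCircle(c); e=cv2.fitEllipse(c)
    q=pix2w(t,[e[0],(e[0][0]+e[1][0]/2,e[0][1])],z); print(n,(u,v,rad),e,q[0].round(4),'dia',2*np.linalg.norm(q[1]-q[0]),'scene',w2pix(s,q[0]).round(0))
E
python3 meas.py
```

```text
case [ 0.4583 -0.1152 -0.2013] 
res mm [[-0.6, 0.3], [0.1, -0.1], [-1.6, 0.4], [0.3, 1.4], [-0.8, -0.8], [-0.2, 0.2], [0.2, 1.3], [1.4, -0.7], [0.5, -0.8], [0.8, -0.6], [0.6, 0.6], [-0.9, -0.8]]
scene corners [[403.0, 257.0], [441.0, 214.0], [396.0, 194.0], [356.0, 233.0]]
bar top/scene [[[424.0, 219.0]], [[350.0, 147.0]]]
wide (284.8548278808594, 280.1451721191406, 11.891160011291504) ((284.9872741699219, 280.0273132324219), (22.675817489624023, 22.80253028869629), 26.373600006103516) [0.4867 0.1434 0.039 ] dia 0.050585328819347804 scene [[342. 296.]]
narrow (247.21337890625, 245.5573272705078, 19.68874168395996) ((246.1422576904297, 247.31173706054688), (27.503145217895508, 38.3261604309082), 82.42527770996094) [0.5594 0.2336 0.037 ] dia 0.06213313408368454 scene [[289. 317.]]
```

The case fit leaves under 2 mm of residual. The bar projects to (424,219) in the top view and (350,147) in scene, as seen. The narrow contour merged with the sheet, so I use the crop centre (248.4,254) instead. It agrees with scene to about 2 px. Next: pick the narrow jar.

```bash
cat >> h.py <<'E'
P=np.array([.4583,-.1152,-.2013])
def c2w(x,y,z): c,s=np.cos(P[2]),np.sin(P[2]); return np.array([P[0]+c*x-s*y,P[1]+s*x+c*y,z])
def down(th):
    y=np.array([np.cos(th),np.sin(th),0]); z=np.array([0,0,-1.]); return R.from_matrix(np.c_[np.cross(y,z),y,z]).as_rotvec()
def best(pos,th):
    o=[]
    for t in(th,th+np.pi):
        q=inverse_kinematics(list(pos),list(down(t)))
        if q is not None: o.append((abs(q[5]),t,q))
    o.sort(key=lambda a:a[0]); return down(o[0][1])
def st(m=''):
    o=get_obs(); print(m,'t',round(o['t'],2),'tcp',np.round(o['eef_pos'],4),'F',np.round(o['contact_force'],1),'w',round(o['grip_width'],3),'gf',round(o['grip_force'],1)); return o
def lower(z_touch,zmin):
    "step down till the floor is felt"
    f0=get_obs()['contact_force'][2]; p=np.array(get_obs()['eef_pos']); p[2]=z_touch+.004
    move_straight(list(p),.06); wait(.15); f0=get_obs()['contact_force'][2]
    while p[2]>zmin:
        p[2]-=.001; move_straight(list(p),.02)
        if get_obs()['contact_force'][2]-f0>3: break
    return st('lowered')
E
python3 - <<'E'
from h import *
n=np.array([.544,.2285]); r=best([*n,.15],np.radians(80))
movep([.3,-.1,.36],list(best([.3,-.1,.36],np.radians(80))))
movep([*n,.15],list(r)); st()
move_straight([*n,.049],.12); st('at')
grab(); st('grabbed')
c=read_camera('scene'); save(c,'s2.png',(200,220,420,385),3.6)
move_straight([*n,.2],.2); st('up')
E
```

```text
t 3.82 tcp [0.5443 0.228  0.1503] F [-0.4  0.2 -1. ] w 1.0 gf 0.0
at t 4.81 tcp [0.5444 0.2286 0.0497] F [0.3 0.7 0.1] w 0.999 gf 0.0
grabbed t 5.73 tcp [0.544  0.2285 0.049 ] F [-0.8  0.2  0.3] w 0.393 gf 30.0
up t 6.69 tcp [0.5434 0.2283 0.1988] F [-0.1  0.9 -0.6] w 0.394 gf 30.0
```

View pics/s2.png

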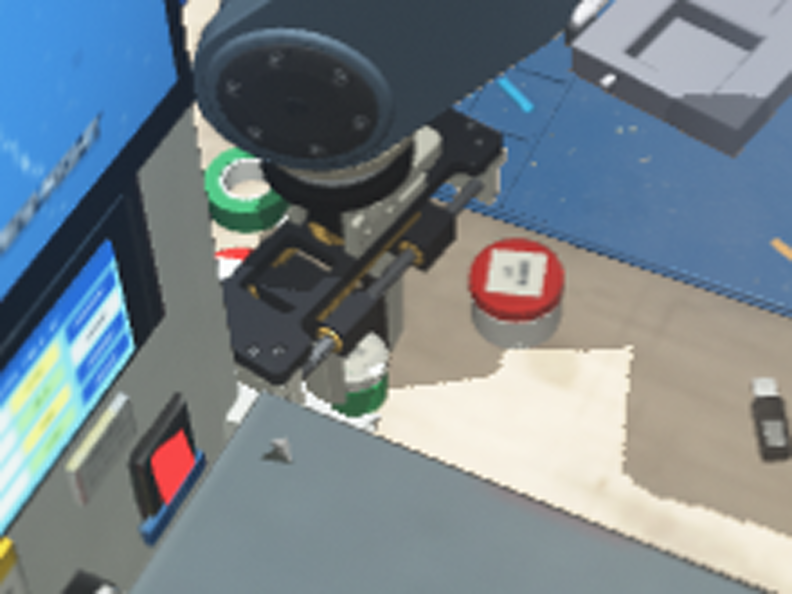

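The narrow jar is held (36.5 mm opening) by its upper part, at about (365,370) in the crop. Carry it over the narrow pocket and check from there.

Run:
```python
from h import *
q=c2w(0,-.04,0)[:2]; th=P[2]+np.pi/2; r=best([*q,.2],th)
movep([*q,.2],list(r)); move_straight([*q,.09],.15); wait(.2); st('hover')
c=read_camera('scene'); print(w2pix(c,[[*q,.04],[*q,.077],[*q,.009]]).round(1))
im=np.ascontiguousarray(c['img'])
save({'img':im},'s3.png',(330,150,480,260),5)
```

```text
hover t 9.85 tcp [ 0.4507 -0.1546  0.0907] F [-0.9 -0.  -0.1] w 0.39 gf 30.0
[[408.8 210.6]
 [410.3 198.7]
 [407.5 220.2]]
```

View pics/s3.png

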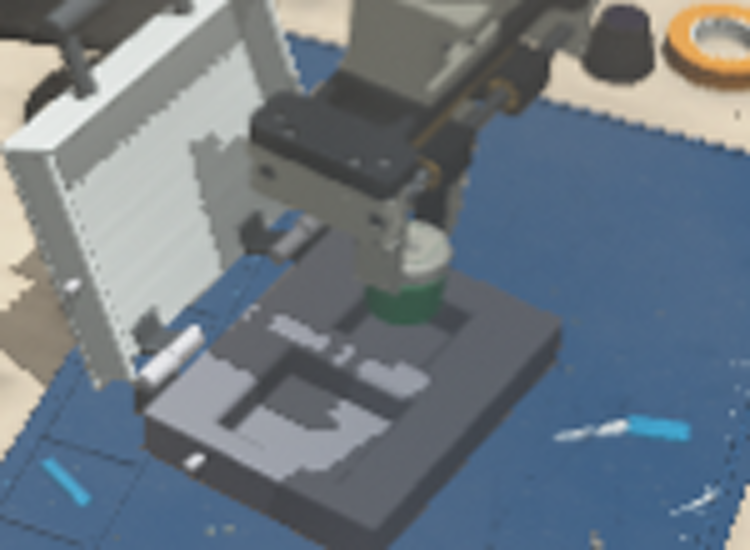

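The jar hangs at about (406,275) in the crop, within about 1 px (2 mm) of the predicted spot over the narrow pocket. Set it down.

Run:
```python
from h import *
q=c2w(.001,-.04,0)[:2]
move_straight([*q,.088],.05)
st(); o=lower(.059,.0565)
let_go(); st('open'); p=o['eef_pos']; move_straight([p[0],p[1],.2],.15); st('up')
w=np.array([.4867,.1434]); th=P[2]+np.radians(60)
r=best([*w,.15],th); movep([*w,.15],list(r))
c=read_camera('scene'); save(c,'s4.png',(320,130,480,250),4.5)
```

```text
t 10.15 tcp [ 0.4513 -0.1546  0.088 ] F [ 0.5 -0.1 -0.1] w 0.389 gf 30.0
lowered t 12.37 tcp [ 0.4514 -0.1546  0.0578] F [-4.4  1.8 15.3] w 0.392 gf 30.0
open t 13.39 tcp [ 0.4513 -0.1546  0.057 ] F [ 0.7 -0.1 -0.3] w 0.997 gf 0.0
up t 14.49 tcp [ 0.451  -0.1545  0.1993] F [ 0.5 -0.1 -0.4] w 1.0 gf 0.0
```

View pics/s4.png

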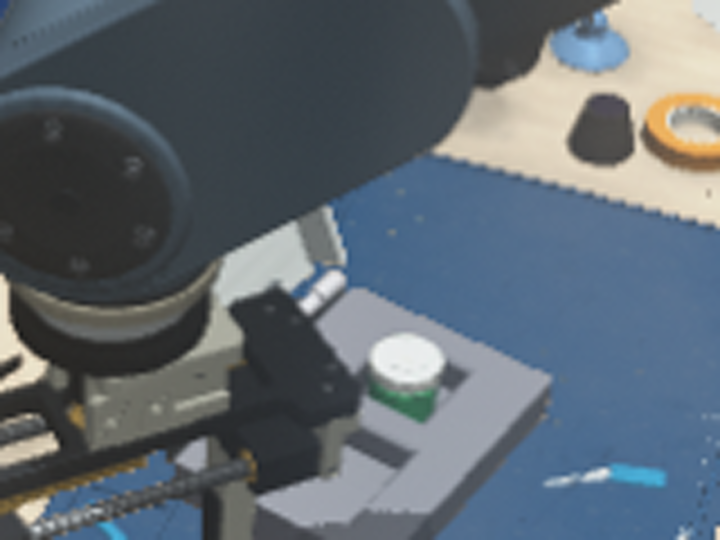

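The narrow jar stands in its pocket with its cap at (407,360) in the crop, upright and sunk in. Now the wide jar.

Run:
```python
from h import *
w=np.array([.4867,.1434]); th=P[2]+np.radians(60)
move_straight([*w,.049],.12); grab(); st('grab'); move_straight([*w,.17],.2)
q=c2w(0,.037,0)[:2]; r=best([*q,.2],th); movep([*q,.17],list(r)); move_straight([*q,.09],.12); wait(.2); st('hover')
c=read_camera('scene'); print(w2pix(c,[[*q,.041],[*q,.08]]).round(1)); save(c,'s5.png',(320,160,470,272),5)
```

```text
grab t 18.0 tcp [0.4867 0.1434 0.049 ] F [-0.7  1.1  1.3] w 0.567 gf 30.0
hover t 20.67 tcp [ 0.466  -0.079   0.0906] F [-0.5 -0.3 -0.8] w 0.564 gf 30.0
[[391.1 228.8]
 [392.4 216.2]]
```

View pics/s5.png

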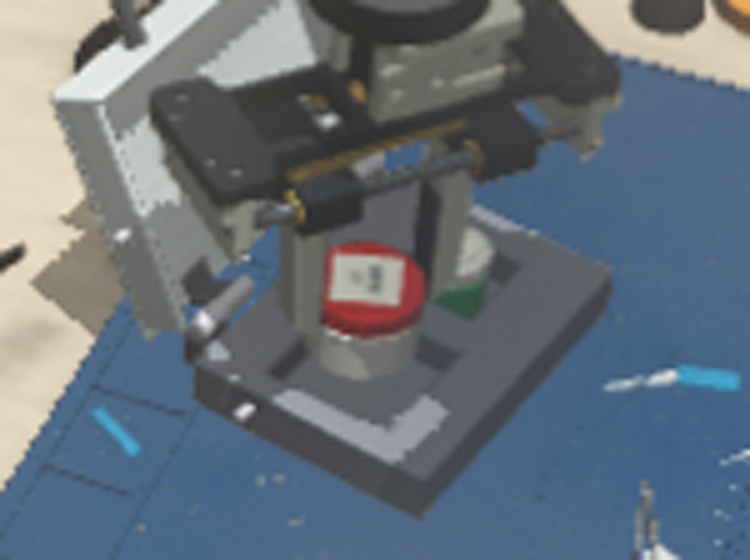

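The wide jar's body is centred at about (366,350) in the crop, within about 1 px of prediction over its pocket. Set it down.

Run:
```python
from h import *
q=c2w(.001,.037,0)[:2]
move_straight([*q,.088],.05); o=lower(.059,.0565)
let_go(); st('open'); p=o['eef_pos']; move_straight([p[0],p[1],.2],.15); st('up')
up=c2w(-.06,0,.33); movep(list(up),list(best(up,P[2]))); st()
c=read_camera('scene'); a=c['img'][130:272,320:480]
t=read_camera('top'); b=t['img'][195:335,345:475]
cv2.imwrite('pics/s6.png',np.hstack([cv2.resize(a,(450,400),interpolation=2),cv2.resize(b,(350,400),interpolation=2)])[...,::-1])
import pickle; pickle.dump((c,t),open('c6.pkl','wb'))
# IK feasibility along the hood arc
for k0 in (0,-.3,.3,-.6,.6):
    ok=[]
    for a_ in(2.0,1.7,1.38):
        b_=c2w(.068-(.165*np.cos(a_)-.008*np.sin(a_)),0,.036+.165*np.sin(a_)+.008*np.cos(a_))
        ax=np.array([-np.sin(P[2]),np.cos(P[2]),0])
        # tool tilts about case y: lean back (away) for a>ref
        for th in(P[2],P[2]+np.pi):
            rot=R.from_rotvec(ax*((a_-2.0)+k0))*R.from_rotvec(down(th))
            pos=b_-rot.apply([0,0,.006]); qk=inverse_kinematics(list(pos),list(rot.as_rotvec())); ok.append(None if qk is None else np.round(qk,2).tolist())
    print(k0,ok)
```

```text
lowered t 23.18 tcp [ 0.4668 -0.0792  0.0579] F [-5.3  1.4 17.8] w 0.567 gf 30.0
open t 24.01 tcp [ 0.4667 -0.0791  0.057 ] F [ 0.7  0.  -0.7] w 0.996 gf 0.0
up t 25.11 tcp [ 0.4664 -0.0791  0.1993] F [-0.4 -0.1  0. ] w 0.998 gf 0.0
 t 26.02 tcp [ 0.3995 -0.1031  0.3291] F [ 0.  -0.1 -0.3] w 0.998 gf 0.0
0 [[-0.31, 0.53, 1.52, -0.0, 1.09, -0.11], None, [-0.34, 0.31, 1.85, 0.06, 0.69, -0.18], None, [-0.39, 0.15, 2.18, 0.49, 0.23, -0.63], [-0.39, 0.15, 2.18, 0.49, 0.23, 2.51]]
-0.3 [[-0.33, 0.41, 1.74, 0.06, 0.69, -0.16], None, [-0.36, 0.25, 2.04, 0.34, 0.27, -0.46], [-0.36, 0.25, 2.04, 0.34, 0.27, 2.68], [-0.42, 0.18, 2.34, 2.6, 0.34, -2.76], [-0.42, 0.18, 2.34, 2.6, 0.34, 0.38]]
0.3 [[-0.3, 0.68, 1.3, -0.03, 1.47, -0.09], None, [-0.32, 0.43, 1.64, -0.0, 1.07, -0.12], None, [-0.36, 0.21, 1.99, 0.08, 0.63, -0.22], None]
-0.6 [[-0.35, 0.35, 1.94, 0.32, 0.26, -0.42], [-0.35, 0.35, 1.94, 0.32, 0.26, 2.72], [-0.39, 0.26, 2.21, 2.57, 0.27, -2.7], [-0.39, 0.26, 2.21, 2.57, 0.27, 0.44], None, [-0.45, 0.35, 2.46, 2.84, 0.9, 0.1]]
0.6 [[-0.29, 0.84, 1.08, -0.05, 1.82, -0.09], None, [-0.31, 0.57, 1.43, -0.03, 1.43, -0.1], None, [-0.33, 0.33, 1.79, 0.0, 1.01, -0.13], None]
```

View pics/s6.png

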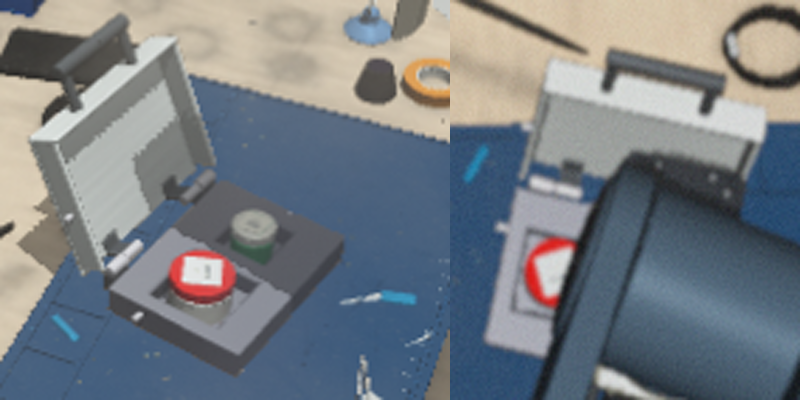

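Both jars stand upright in their pockets, with caps at (203,272) and (253,228) in the left part. The bar centre is at scene px (353.8,146.3) and top px (425,220), about 3 mm nearer the robot than modelled. I'll grip it there, leaning 0.3 rad back, with a small forward bias.

```bash
cat >> h.py <<'E'
def arc(a,dx=-.003,back=0.):
    b=c2w(.068+dx-(.165*np.cos(a)-.008*np.sin(a)),0,.036+.165*np.sin(a)+.008*np.cos(a))
    ax=np.array([-np.sin(P[2]),np.cos(P[2]),0])
    rot=R.from_rotvec(ax*(a-1.7))*R.from_rotvec(down(P[2]))
    return list(b-rot.apply([0,0,.006+back])),list(rot.as_rotvec())
E
python3 - <<'E'
from h import *
p,r=arc(2.0,-.005,.11); movep(p,r); st('pre')
p,r=arc(2.0,-.005); move_straight(p,.08); st('at')
c=read_camera('scene'); save(c,'s7.png',(280,60,480,210),4)
grab(); wait(.2); st('grab')
E
```

```text
pre t 27.05 tcp [ 0.6277 -0.1497  0.2938] F [0.1 0.6 0.3] w 1.0 gf 0.0
at t 28.57 tcp [ 0.5964 -0.1434  0.1889] F [ 0.2 -0.1 -0.2] w 0.999 gf 0.0
grab t 30.05 tcp [ 0.5963 -0.1434  0.1886] F [1.6 0.1 0.8] w 0.14 gf 30.0
```

View pics/s7.png

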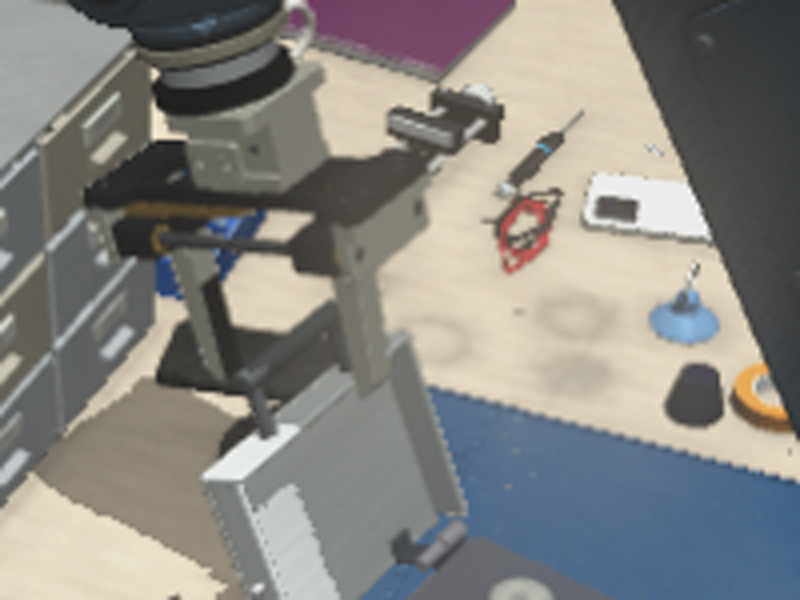

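The bar at (290,345) in the crop lay between the open fingers. After closing, the width is 0.14 × 93 = 13 mm, which matches the 14 mm bar, with only light forces. Swing it along the arc.

Run:
```python
from h import *
for a in np.linspace(2,1.38,9)[1:]:
    p,r=arc(a); move_straight(p,.05,r); o=st(f'{a:.2f}')
    if np.linalg.norm(o['contact_force'])>30: print('stop'); break
wait(.5); st('end')
c=read_camera('scene'); t=read_camera('top')
for a in(1.3,1.38,1.46): 
    h=[c2w(.065-(.165*np.cos(a)-.008*np.sin(a)),y,.036+.165*np.sin(a)+.008*np.cos(a)) for y in(.045,-.045)]
    print(a,w2pix(c,h).round(1).tolist())
save(c,'s8.png',(300,80,480,270),3.1)
```

```text
1.92 t 30.43 tcp [ 0.5856 -0.1411  0.1934] F [-2.1 -0.6 -5.6] w 0.139 gf 30.0
1.84 t 30.85 tcp [ 0.5736 -0.1386  0.1977] F [ -2.9   1.6 -10.8] w 0.136 gf 30.0
1.77 t 31.27 tcp [ 0.5611 -0.1359  0.2013] F [ -3.3   2.8 -17.3] w 0.143 gf 30.0
1.69 t 31.68 tcp [ 0.5483 -0.1332  0.2037] F [ -3.1   4.9 -24.6] w 0.14 gf 30.0
1.61 t 32.1 tcp [ 0.5352 -0.1305  0.2051] F [ -0.4   5.  -27.6] w 0.143 gf 30.0
1.53 t 32.52 tcp [ 0.5221 -0.1278  0.2055] F [  1.1   4.9 -30.5] w 0.139 gf 30.0
stop
end t 33.02 tcp [ 0.5225 -0.1278  0.2055] F [  2.    5.6 -29.9] w 0.145 gf 30.0
1.3 [[382.7, 171.3], [405.4, 150.5]]
1.38 [[377.5, 168.1], [400.3, 147.5]]
1.46 [[372.3, 165.3], [395.3, 144.9]]
```

View pics/s8.png

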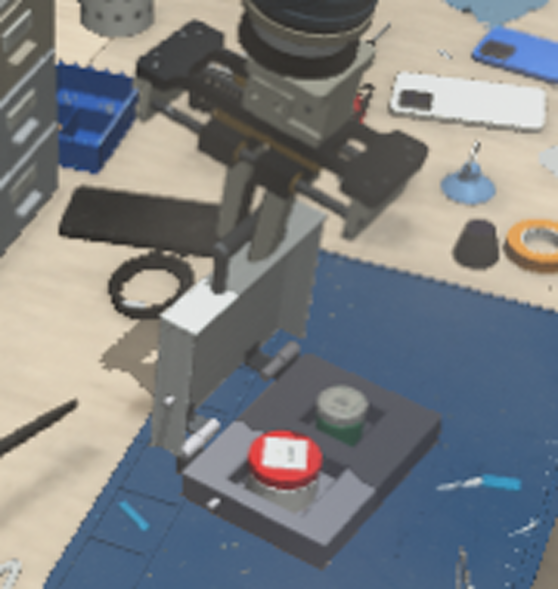

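The hood is up near 1.5 rad with the bar gripped at about (235,240) in the crop. The jars are untouched. My arc is a few mm too high (30 N pull), so I lower until it eases, then finish with that offset.

Run:
```python
from h import *
a=1.535; p,r=arc(a); dz=0
while get_obs()['contact_force'][2]<-4 and dz<.008:
    dz+=.001; move_straight([p[0],p[1],p[2]-dz],.02,r); wait(.1); st(f'dz{dz:.3f}')
for a in (1.48,1.43,1.38):
    p,r=arc(a); p[2]-=dz; move_straight(p,.04,r); st(f'{a:.2f}')
    while get_obs()['contact_force'][2]<-8 and dz<.012:
        dz+=.001; p[2]-=.001; move_straight(p,.02,r)
wait(.5); st('end'); print(dz)
c=read_camera('scene')
for a in(1.3,1.38,1.46): 
    h=[c2w(.065-(.165*np.cos(a)-.008*np.sin(a)),y,.036+.165*np.sin(a)+.008*np.cos(a)) for y in(.045,-.045)]
    # hood side outer face lines: hinge axis ends, free edge ends
    e=[c2w(.066-(.13*np.cos(a)+.007*np.sin(a)),y,.036+.13*np.sin(a)-.007*np.cos(a)) for y in(.085,-.085)]
    print(a,w2pix(c,h+e).round(1).tolist())
save(c,'s9.png',(330,130,430,240),5.4)
```

```text
dz0.001 t 33.47 tcp [ 0.5232 -0.128   0.2054] F [  1.7   6.3 -22.9] w 0.139 gf 30.0
dz0.002 t 33.82 tcp [ 0.5239 -0.1281  0.2054] F [  0.7   6.4 -16.6] w 0.143 gf 30.0
dz0.003 t 34.17 tcp [ 0.5245 -0.1283  0.2053] F [ -0.3   7.1 -11.5] w 0.138 gf 30.0
dz0.004 t 34.52 tcp [ 0.5252 -0.1285  0.2052] F [ 0.9  8.6 -3.5] w 0.146 gf 30.0
1.48 t 34.9 tcp [ 0.5157 -0.1264  0.205 ] F [ 1.4  9.3 -4.4] w 0.142 gf 30.0
1.43 t 35.27 tcp [ 0.5072 -0.1247  0.2043] F [ 1.3 10.5 -4.8] w 0.139 gf 30.0
1.38 t 35.63 tcp [ 0.4989 -0.1229  0.2032] F [ 3.3 10.9 -4.9] w 0.143 gf 30.0
end t 36.13 tcp [ 0.4992 -0.123   0.2032] F [ 2.6 11.2 -4.7] w 0.142 gf 30.0
0.004
1.3 [[382.7, 171.3], [405.4, 150.5], [372.7, 196.1], [414.7, 156.4]]
1.38 [[377.5, 168.1], [400.3, 147.5], [368.8, 193.1], [411.0, 153.7]]
1.46 [[372.3, 165.3], [395.3, 144.9], [364.8, 190.5], [407.2, 151.4]]
```

View pics/s9.png

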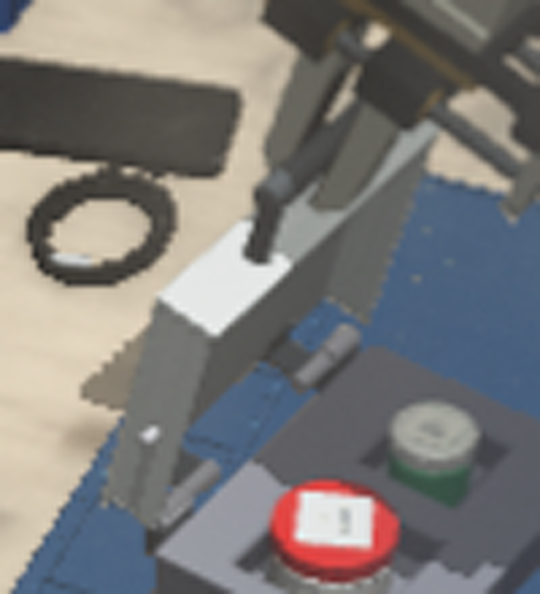

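The hood's front corner is at scene px (369.4,192.0), against (368.8,193.1) predicted for 1.38. The tool position gives about 1.39, so both are well inside ±0.08. The jars are in place and the grip is 30 N. Handing in.

Run:
```python
from h import *
wait(.5); o=st(); print(np.abs(o['qd']).max()); print(sign_off())
```

```text
t 36.68 tcp [ 0.4992 -0.123   0.2032] F [ 2.4 10.7 -4.3] w 0.14 gf 30.0
0.0013752114460000386
the job is handed in; nothing more can be done
None
```

I handed the job in at 36.7 s: both jars stand upright in their own pockets and the hood is held still by its bar at about 1.38–1.40 rad, gripped at 30 N; no verdict was returned.

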